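Put brush boxes to dry, heavy end down

TASK

Each of the three closed wooden boxes on the mat holds a freshly washed brush, whose head makes one end of the box the heavy one; nothing shows outside, but you can tell by lifting a box at its middle. Lay all three in the sloping drying rack, one to a slot, each with its heavy end down at the foot ledge, and let go. Leave the cup, saucer, jar and loose brush where they are.

Things in the scene. Friction and masses are not known exactly. Their poses are not given: they have to be found in the camera images.
- box_a_mid (a point): closed wooden brush box, a plain bar 160 x 28 x 28 mm with the same dark cap at both ends and a thin dark line round its middle, 0.2 to 0.33 kg, lying flat on the mat. The point is its centre; x runs along its length. A brush head fixed inside makes one end heavier. Which end is not visible, differs from box to box and cannot be told from the sign of x
- box_b_mid (a point): brush box outwardly just like box_a, same size and weights inside; the point is its centre, x along its length; feel for its own heavy end, which the sign of x does not tell
- box_c_mid (a point): brush box outwardly just like box_a, same size and weights inside; the point is its centre, x along its length; feel for its own heavy end, which the sign of x does not tell
- box_a: box_a: origin at the middle of its underside as it lies at the start, x along its length. Its centre of mass lies about 43 mm from mid-length towards the heavy end: lifted firmly at mid-length it loads the wrist with a moment of about 0.1 N m; held in a very light grip its heavy end droops
- box_b: box_b: origin at the middle of its underside as it lies at the start, x along its length. Its centre of mass lies about 43 mm from mid-length towards the heavy end: lifted firmly at mid-length it loads the wrist with a moment of about 0.1 N m; held in a very light grip its heavy end droops
- box_c: box_c: origin at the middle of its underside as it lies at the start, x along its length. Its centre of mass lies about 43 mm from mid-length towards the heavy end: lifted firmly at mid-length it loads the wrist with a moment of about 0.1 N m; held in a very light grip its heavy end droops
- mat: black rubber mat 220 x 280 x 3 mm, fixed; the boxes start on it, side by side about 85 mm apart. Origin under its centre; its top is 3 mm above the table
- rack: fixed wooden rack, 242 wide (y), 190 deep, 120 mm high, three sloping slots 70 mm apart; origin on the table under the middle slot. The slope rises along +x, away from the robot, from a foot ledge. Boxes rest on two cross bars 16 mm wide, 45 mm up- and downslope of the slot point (open between them), between pairs of wooden pegs 40 mm apart in the clear, 16 mm high
- lower_bar: lower cross bar of the rack, 242 x 16 x 12 mm, fixed, origin at its centre; it carries nearly all of a box's weight if the heavy end is down
- upper_bar: upper cross bar of the rack, same size, origin at its centre; it carries nearly all of a box's weight if the heavy end is up
- slot0 (a point): seated centre of a box in the -y slot of the rack: x runs up the slope (30 degrees from level), y level along the rack, z square out of the slope. The foot ledge's face is at x = -80 mm, its top at z = 12 mm; a seated box's underside is at z = -14 mm
- slot1 (a point): seated centre of a box in the middle slot of the rack: x runs up the slope (30 degrees from level), y level along the rack, z square out of the slope. The foot ledge's face is at x = -80 mm, its top at z = 12 mm; a seated box's underside is at z = -14 mm
- slot2 (a point): seated centre of a box in the +y slot of the rack: x runs up the slope (30 degrees from level), y level along the rack, z square out of the slope. The foot ledge's face is at x = -80 mm, its top at z = 12 mm; a seated box's underside is at z = -14 mm
- cup_mid (a point): bystander: white ceramic cup, 80 mm across, 75 mm high; point half-way up
- saucer_mid (a point): bystander: white saucer, 120 mm across, 22 mm high; point half-way up
- jar_mid (a point): bystander: glass jar with a black cap, 56 mm across, 70 mm high; point half-way up
- brush: bystander: loose flat brush lying on the table, its length along its x
Things that resemble listed ones, but are neither listed nor needed, are in the scene too. What is shaped like the box_b but blue or orange is not meant.

How it is judged:
By the outcome, as a careful person would: the job done as asked, in the order asked, and still so for the second after the job is handed in, with the robot touching nothing.
It also fails if it takes over 72 s, if anything falls off the work surface, if the arm or the gripper's body presses on something with over 40 N, if the wrist force passes 120 N, or if a joint passes its speed limit or range.

ROBOT

A 6-joint arm with a two-finger parallel gripper is mounted at the origin on the work surface. World frame = base frame: x ahead of the robot, y to its left, z up, the work surface at z = 0. Lengths are in m, angles in rad, forces in N, time in s.
With the tool pointing down it reaches from about 0.375 to 0.975 m from the base axis. Payload 3.8 kg.
Tool frame: the origin (TCP) lies on the mounting face of the last link; the fingertips stand 173 mm ahead of it and the grasp point (between the pads) lies 155 mm ahead of it; z points along the fingers, y is the line along which they close (so a half turn about z gives the same grasp; the last joint's range is limited). The gripper opens to 85 mm and grips with 20 to 120 N. Pads are 22 mm wide; open, the fingers measure 114 mm over their backs; the gripper's body (76 mm by 85 mm) begins 54 mm behind the grasp point. The pads swing forward as they close: fully open they stand 13 mm farther back than shut.
Start: joints at [-1.167, 0.264, 1.604, -0, 1.274, -0.037], TCP at [0.288, -0.61, 0.405] pointing down, gripper open.
Joint ranges: [-2.63, 2.63], [-0.94, 2.18], [0.31, 2.57], [-1.31, 4.45], [0, 2.66], [-2.55, 2.55]. Speed limits (rad/s): [2.57, 2.57, 3.14, 3.14, 3.14, 3.14].

INTERFACE

Orientations are given as a rotation vector (axis times angle).
In Python, from workcell import bot gives the robot as it stands.
- The arm moves only by the tool drive_tool, never from a script. Its argument "increments" is a list of rows, each an object with "delta_pos": the shift along the tool's x, y, z in mm, a list of three; "turn": the turn about the tool's z in rad; "jaw": the opening, from -1 (shut) to 1 (fully open). A call has 1 to 8 rows; each row shifts and turns the commanded pose from where the row before left it, along the tool's axes as they then stand; what a row does not reach is not made up. A row lasts 1/12 s, in which the tool goes at most 41.7 mm and 7.16 degrees, less where a joint would pass 70% of its speed; a pose out of reach is approached as far as the arm can. A call is refused whole if a number of a shift passes 41.7 or a number of a turn 0.125, either way. A call with a gripper value outside its range is refused whole. The fingers move at their own pace and stop on an object; "grip_force" is the grip in N (left out, the last holds). Time passes only in rows, so rows that do not move let the fingers close. It gives the time, the measured TCP pose, the force, the opening and the grip force at its end, in the units of the state.
- bot.read_state(): the state, without advancing time (a new reading comes with each control period).
- bot.read_camera(name): name is "scene" or "top" or "wrist"; returns a dict with "pixels" (480x640x3 uint8, red, green, blue), "fovy" (degrees; the focal length in pixels is half the picture's height over the tangent of half this angle, whatever the lens; pixels are square), "cx", "cy" (the principal point, pixels), "k1" (the pictures are not rectified: a ray, as slopes to the right and down, at radius r is drawn at 1 + k1 r^2 times it, then the intrinsics apply), "camera_from_world" (4x4, takes a point from world to camera coordinates); the wrist camera has in their place "hand_eye" (4x4, takes a point from camera to tool coordinates, whose origin is the TCP and whose axes are the flange's). Camera axes: x right, y down, z forward; pixel columns grow to the right and rows downward; lengths in m; the calibration is good to about 2 mm. A picture is of the moment at which its call begins: read the wrist's pose just before it. There is no depth.
- bot.finish_job(): hands the job in; it is judged then, once.
The state is a dict: "time": time; "q": joint angles; "joint_vel": joint speeds; "joint_torque": joint torques, N m; "tool_pos": TCP position; "tcp_rot": TCP orientation; "wrist_force": force on the tool from outside, world axes, zero at the start; "torque": the same for the moment, N m; "width": opening from 0.0 (shut) to 1.0 (fully open); "grip_force": force on a finger pad.
Only numpy, scipy, OpenCV 4.12 (cv2) and the standard library are available. Lean on these libraries where they do the work, as an engineer would, in place of code of your own. Each camera call takes 0.05 s, during which the arm holds its last target. There are 200 camera calls.

## Working session

There is one attempt and no reset: what is moved stays moved. The work goes in short steps, Python scripts to look and compute and a tool call to move; the robot and the scene stay as the last step left them, time stands still between calls to the robot, and variables do not carry over. Pictures are saved under pics/ and viewed, at most 10 in all, crops included, and the job is handed in when it is done.

Besides the shell and the picture viewer there is one more tool, called after "Emit:" as name([rows], argument=value, ...), one row to a line, values as JSON. drive_tool: Moves the arm, as the interface text tells. Its arguments: {"type":"object","properties":{"increments":{"type":"array"},"grip_force":{"type":"number"}},"required":["increments"]}

```bash
mkdir -p pics
cat > h.py <<'E'
import numpy as np,cv2
from workcell import bot
from scipy.spatial.transform import Rotation as R
def save(n,f):
    c=bot.read_camera(n); cv2.imwrite(f,c['pixels'][:,:,::-1]); return c
def ray(c,u,v):
    f=240/np.tan(np.radians(c['fovy'])/2)
    d=np.array([(u-c['cx'])/f,(v-c['cy'])/f]); s=d.copy()
    for _ in range(20): s=d/(1+c['k1']*(s@s))
    return np.append(s,1)
def T_wc(c,st=None):
    if 'camera_from_world' in c: return np.linalg.inv(c['camera_from_world'])
    T=np.eye(4);T[:3,:3]=R.from_rotvec(st['tcp_rot']).as_matrix();T[:3,3]=st['tool_pos']
    return T@np.array(c['hand_eye'])
def hit(c,u,v,z,st=None):
    T=T_wc(c,st);d=T[:3,:3]@ray(c,u,v);o=T[:3,3]
    return o+d*(z-o[2])/d[2]
E
python3 - <<'E'
from h import *
import json
st=bot.read_state();print({k:np.round(v,3).tolist() for k,v in st.items()})
for n in('top','scene'):
    c=save(n,f'pics/{n}.png');print(n,c['fovy'],c['cx'],c['cy'],c['k1'],np.round(T_wc(c),3).tolist())
E
```

```text
{'time': 0.0, 'q': [-1.167, 0.265, 1.605, -0.0, 1.274, -0.037], 'joint_vel': [-0.002, 0.001, 0.001, -0.0, -0.0, 0.001], 'joint_torque': [0.002, -51.512, -36.731, 0.0, 0.013, 0.0], 'tool_pos': [0.288, -0.61, 0.403], 'tcp_rot': [-3.063, -0.686, 0.001], 'wrist_force': [0.772, 0.08, 0.136], 'torque': [-0.047, 0.001, 0.003], 'grip_force': 0.0, 'width': 1.0}
top 43.654335239450845 318.08248052527694 244.66278478142632 -0.19524243893975637 [[-0.022, -0.997, 0.071, 0.426], [-1.0, 0.022, 0.005, 0.021], [-0.007, -0.071, -0.997, 1.404], [0.0, 0.0, 0.0, 1.0]]
scene 42.55087437642382 321.4664848183133 239.15383559878725 -0.09545583605002912 [[0.311, 0.798, -0.517, 1.236], [0.951, -0.263, 0.165, -0.23], [-0.005, -0.543, -0.84, 1.313], [0.0, 0.0, 0.0, 1.0]]
```

View pics/top.png

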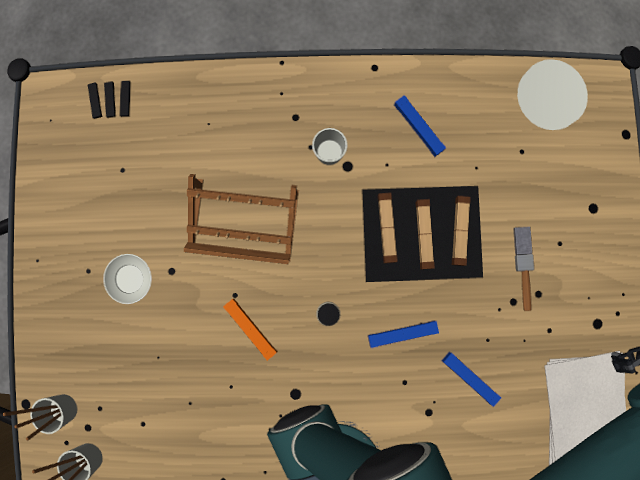

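View pics/scene.png

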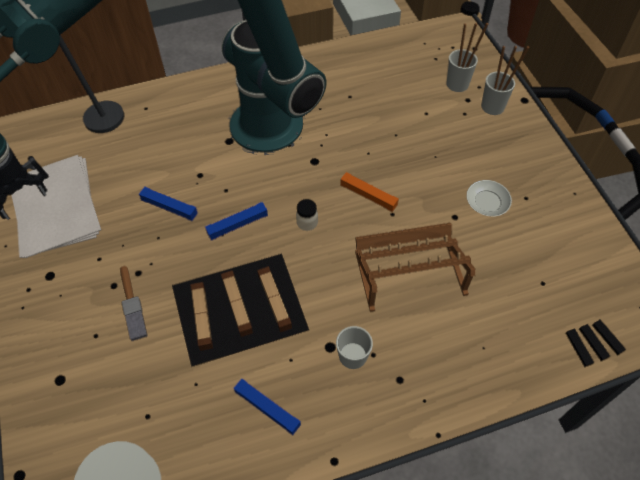

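Top view: mat with three wooden boxes at about (388,228), (425,234) and (461,231). The rack is at (240,220). The blue bars (420,126), (403,334), (471,378) and the orange bar (250,330) are distractors. Next, one enlarged crop to confirm.

Run:
```python
import cv2,numpy as np
a=cv2.imread('pics/top.png')
l=cv2.resize(a[165:275,175:305],None,fx=5,fy=5,interpolation=3)
r=cv2.resize(a[165:275,375:475],None,fx=5,fy=5,interpolation=3)
cv2.imwrite('pics/c1.png',l)
cv2.imwrite('pics/c2.png',r)
```

```text
(no output)
```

View pics/c1.png

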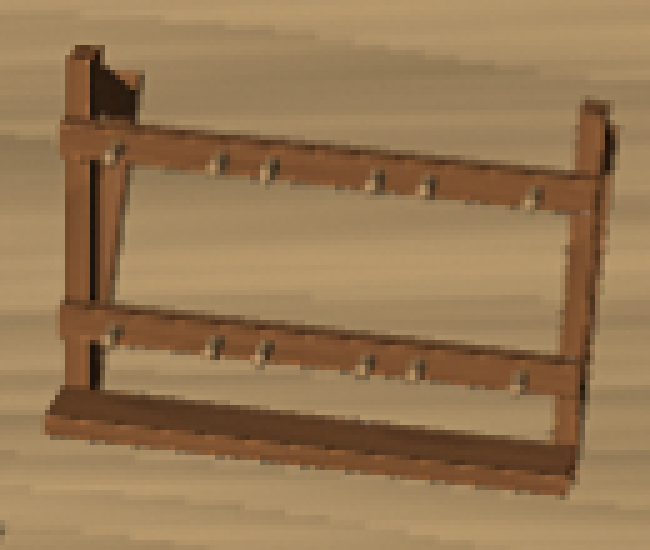

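View pics/c2.png

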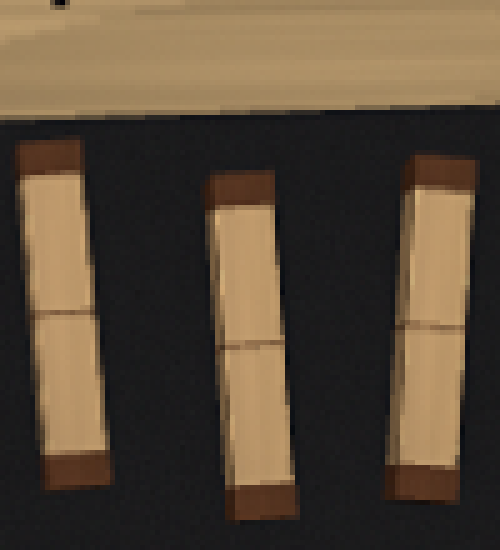

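The crops confirm three plain wooden bars with dark caps and a middle line. Their mid-lines are at full-image pixels (388,227), (425,234) and (461,230). The rack's ledge is on the near side and its pegs are visible.

```bash
cat >> h.py <<'E'
from scipy.optimize import least_squares
def proj(c,P,st=None):
    p=(np.linalg.inv(T_wc(c,st))@np.append(P,1))[:3];s=p[:2]/p[2];s=s*(1+c['k1']*(s@s))
    f=240/np.tan(np.radians(c['fovy'])/2);return s*f+[c['cx'],c['cy']]
def slotpt(p,k,l):  # p: x,y,yaw,z of slot1 ; l in slot frame of slot k
    M=R.from_euler('z',p[2]).as_matrix()
    A=R.from_euler('y',-np.pi/6).as_matrix()
    return np.array([p[0],p[1],p[3]])+M@(A@np.array(l)+[0,70e-3*(k-1),0])
def box(c,t,b,z=.031,st=None):
    P,Q=hit(c,*t,z,st),hit(c,*b,z,st);d=P-Q
    return (P+Q)[:2]/2,np.degrees(np.arctan2(d[1],d[0])),np.linalg.norm(d)
E
python3 - <<'E'
from h import *
c=bot.read_camera('top')
g=lambda x,y:(375+x/5-.5,165+y/5-.5)
for n,t,b in(('L',(49,143),(77,487)),('M',(243,173),(263,518)),('R',(444,158),(428,499))):
    print(n,box(c,g(*t),g(*b)))
for m in((64,312),(250,345),(432,326)):print(hit(c,*g(*m),.031))
h=lambda x,y:np.array((175+x/5-.5,165+y/5-.5))
up=[(114,154),(219,163),(269,169),(374,181),(427,187),(533,197)]
lo=[(113,335),(213,347),(262,353),(365,365),(415,371),(519,382)]
def res(p):
    r=[]
    for X,row in((.045,up),(-.045,lo)):
        for i,q in enumerate(row):
            k=2-i//2;y=(.0235 if i%2==0 else -.0235)
            r+=list(proj(c,slotpt(p,k,(X,y,-.006)))-h(*q))
    return np.array(r)
for z in (None,.06,.08):
    s=least_squares(res if z is None else (lambda p:res([*p[:3],z])),[.48,.2,-.1,.07],x_scale=.1)
    print(s.x,np.sqrt(s.cost*2/24))
E
```

```text
L (array([ 0.56014876, -0.13130501]), np.float64(2.8691321238921774), np.float64(0.16001917039214766))
M (array([ 0.54412228, -0.21932891]), np.float64(1.2971748166581183), np.float64(0.16047886504725759))
R (array([ 0.55031342, -0.30598021]), np.float64(-5.093394650898746), np.float64(0.15976005451415834))
[ 0.56113974 -0.13172464  0.031     ]
[ 0.54402192 -0.21777506  0.031     ]
[ 0.55110899 -0.30386727  0.031     ]
[ 0.58028231  0.20614954 -0.13590699  0.0868212 ] 0.1358252548558184
[ 0.58350234  0.20985923 -0.13529233  0.07      ] 0.48281255121769356
[ 0.58110128  0.2070929  -0.13574844  0.07      ] 0.18097606415214473
```

```bash
cat >> h.py <<'E'
def yaw():
    M=R.from_rotvec(bot.read_state()['tcp_rot']).as_matrix();return np.degrees(np.arctan2(M[1,0],M[0,0]))
def plan(x,y,z,yw,n=None,p0=None,y0=None):
    st=bot.read_state();p=np.array(st['tool_pos'] if p0 is None else p0);a=yaw() if y0 is None else y0
    d=(np.array([x,y,z])-p)*1000;dy=yw-a
    m=max(int(np.ceil(np.linalg.norm(d)/38)),int(np.ceil(abs(np.radians(dy))/.12)),1);n=n or m
    print('d',d.round(1),'dyaw',round(dy,2),'rows',n)
    out=[]
    for i in range(n):
        w=R.from_euler('z',a+dy*i/n,degrees=True).as_matrix()@np.diag([1,-1,-1])
        out.append('%s %.3f'%((w.T@d/n).round(1).tolist(),-np.radians(dy)/n))
    print('\n'.join(out))
E
python3 -c "
from h import *
print(yaw())
plan(.551,-.305,.28,-5.1)
"
```

```text
25.258750922484207
d [ 263.1  305.2 -123.6] dyaw -30.36 rows 12
[30.7, -13.6, 10.3] 0.044
[30.1, -15.0, 10.3] 0.044
[29.4, -16.3, 10.3] 0.044
[28.6, -17.6, 10.3] 0.044
[27.8, -18.8, 10.3] 0.044
[26.9, -20.0, 10.3] 0.044
[26.0, -21.2, 10.3] 0.044
[25.1, -22.3, 10.3] 0.044
[24.1, -23.4, 10.3] 0.044
[23.0, -24.5, 10.3] 0.044
[21.9, -25.5, 10.3] 0.044
[20.8, -26.4, 10.3] 0.044
```

Emit:
drive_tool([
  {"delta_pos": [31, -14, 10], "turn": 0.044, "jaw": 1},
  {"delta_pos": [30, -15, 10], "turn": 0.044, "jaw": 1},
  {"delta_pos": [29, -16, 10], "turn": 0.044, "jaw": 1},
  {"delta_pos": [29, -18, 10], "turn": 0.044, "jaw": 1},
  {"delta_pos": [28, -19, 10], "turn": 0.044, "jaw": 1},
  {"delta_pos": [27, -20, 10], "turn": 0.044, "jaw": 1},
  {"delta_pos": [26, -21, 10], "turn": 0.044, "jaw": 1},
  {"delta_pos": [25, -22, 10], "turn": 0.044, "jaw": 1},
], grip_force=60)

```text
time: 0.82
tool_pos: [0.4642, -0.4052, 0.3239]
tcp_rot: [-3.138, -0.136, 0.001]
wrist_force: [-0.3, -0.6, -1.0]
width: 1.002
grip_force: 0.0
```

Emit:
drive_tool([
  {"delta_pos": [24, -23, 10], "turn": 0.044, "jaw": 1},
  {"delta_pos": [23, -25, 10], "turn": 0.044, "jaw": 1},
  {"delta_pos": [22, -26, 10], "turn": 0.044, "jaw": 1},
  {"delta_pos": [21, -26, 10], "turn": 0.044, "jaw": 1},
  {"delta_pos": [0, 0, 0], "turn": 0, "jaw": 1},
])

```text
time: 1.23
tool_pos: [0.5535, -0.2998, 0.2819]
tcp_rot: [-3.135, 0.133, 0.003]
wrist_force: [-0.4, -0.4, -0.1]
width: 0.998
grip_force: 0.0
```

```bash
python3 -c "
from h import *
st=bot.read_state();print(st['time'],st['tool_pos'],yaw(),st['torque'],st['wrist_force'],st['q'])
plan(.551,-.305,.18,-5.1)
c=save('wrist','pics/w1.png')
"
```

```text
1.2333 [ 0.55348701 -0.29980243  0.28191253] -4.8593761302264005 [0.02254094 0.03447285 0.00033212] [-0.43299395 -0.35544978 -0.13254509] [-0.53669403  0.28073806  1.82027183  0.00295477  1.04432755  1.11742933]
d [  -2.5   -5.2 -101.9] dyaw -0.24 rows 3
[-0.7, 1.8, 34.0] 0.001
[-0.7, 1.8, 34.0] 0.001
[-0.7, 1.8, 34.0] 0.001
```

View pics/w1.png

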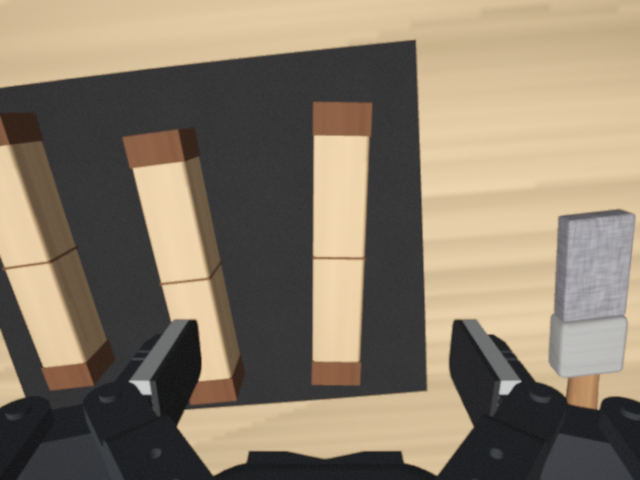

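The wrist view shows the right-hand box, with its top-face mid-line at (338,258) and ends at (342,102) and (336,385).

```bash
python3 -c "
from h import *
st=bot.read_state();c=bot.read_camera('wrist')
print(box(c,(342,102),(336,384),.031,st),hit(c,338,258,.031,st))
print('M',box(c,(152,138),(206,400),.031,st),hit(c,186,281,.031,st))
print('L',hit(c,28,266,.031,st))
"
```

```text
(array([ 0.55045192, -0.30919976]), np.float64(-5.310740549573687), np.float64(0.161992127472102)) [ 0.5502531  -0.30877597  0.031     ]
M (array([ 0.54325522, -0.22040829]), np.float64(0.4859776496923682), np.float64(0.15757532590559042)) [ 0.5436077 -0.2232607  0.031    ]
L [ 0.55958503 -0.1354208   0.031     ]
```

Emit:
drive_tool([
  {"delta_pos": [-1, 3, 34], "turn": 0, "jaw": 1},
  {"delta_pos": [-1, 2, 34], "turn": 0, "jaw": 1},
  {"delta_pos": [0, 2, 34], "turn": 0, "jaw": 1},
  {"delta_pos": [0, 0, 0], "turn": 0, "jaw": -1},
  {"delta_pos": [0, 0, 0], "turn": 0, "jaw": -1},
  {"delta_pos": [0, 0, 0], "turn": 0, "jaw": -1},
  {"delta_pos": [0, 0, 0], "turn": 0, "jaw": -1},
  {"delta_pos": [0, 0, 0], "turn": 0, "jaw": -1},
], grip_force=60)

```text
time: 2.0
tool_pos: [0.5501, -0.3123, 0.1863]
tcp_rot: [3.136, -0.138, 0.008]
wrist_force: [-1.6, 4.1, 3.4]
width: 0.314
grip_force: 58.9
```

Emit:
drive_tool([
  {"delta_pos": [0, 0, 0], "turn": 0, "jaw": -1},
  {"delta_pos": [0, 0, 0], "turn": 0, "jaw": -1},
])

```text
time: 2.17
tool_pos: [0.5503, -0.3124, 0.1863]
tcp_rot: [3.136, -0.137, 0.008]
wrist_force: [1.1, -0.9, 5.8]
width: 0.308
grip_force: 60.4
```

Emit:
drive_tool([
  {"delta_pos": [0, 0, -25], "turn": 0, "jaw": -1},
  {"delta_pos": [0, 0, -35], "turn": 0, "jaw": -1},
  {"delta_pos": [0, 0, -30], "turn": 0, "jaw": -1},
  {"delta_pos": [0, 0, 0], "turn": 0, "jaw": -1},
  {"delta_pos": [0, 0, 0], "turn": 0, "jaw": -1},
  {"delta_pos": [0, 0, 0], "turn": 0, "jaw": -1},
])

```text
time: 2.67
tool_pos: [0.5485, -0.3111, 0.2729]
tcp_rot: [3.138, -0.137, 0.0]
wrist_force: [-0.5, -0.5, -2.9]
width: 0.314
grip_force: 59.6
```

```bash
python3 -c "
from h import *
st=bot.read_state();print(st['time'],st['tool_pos'],yaw(),st['torque'],st['wrist_force'],st['width'],st['grip_force'])
c=save('wrist','pics/w2.png')
st=bot.read_state();print(st['torque'],st['wrist_force'])
for k in(0,1,2): print(slotpt([.5803,.2061,-.1359,.0868],k,(0,0,0)))
"
```

```text
2.6667 [ 0.54846444 -0.31112799  0.27287878] -4.985141599183563 [ 0.06579773 -0.10599146 -0.04375681] [-0.48787576 -0.53833313 -2.86667705] 0.3142428134781468 59.57697808742523
[-0.03534963 -0.07246789  0.01498617] [-0.10783211  0.20095012 -2.68354389]
[0.57081626 0.13674541 0.0868    ]
[0.5803 0.2061 0.0868]
[0.58978374 0.27545459 0.0868    ]
```

View pics/w2.png

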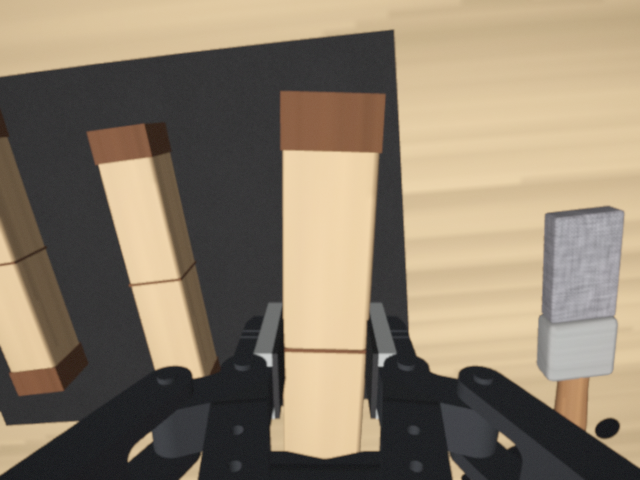

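Readings of torque about y were -0.106 and -0.072, so this box's heavy end is at -x (the robot side), which already suits the rack. I'll carry it over the rack's -y slot.

```bash
python3 -c "
from h import *
plan(.571,.137,.36,-7.8,13)
"
```

```text
d [ 23.  447.9  88.4] dyaw -2.81 rows 13
[-1.2, -34.5, -6.8] 0.004
[-1.4, -34.5, -6.8] 0.004
[-1.5, -34.5, -6.8] 0.004
[-1.6, -34.5, -6.8] 0.004
[-1.8, -34.5, -6.8] 0.004
[-1.9, -34.4, -6.8] 0.004
[-2.0, -34.4, -6.8] 0.004
[-2.1, -34.4, -6.8] 0.004
[-2.3, -34.4, -6.8] 0.004
[-2.4, -34.4, -6.8] 0.004
[-2.5, -34.4, -6.8] 0.004
[-2.7, -34.4, -6.8] 0.004
[-2.8, -34.4, -6.8] 0.004
```

Emit:
drive_tool([
  {"delta_pos": [-1, -15, -10], "turn": 0.004, "jaw": -1},
  {"delta_pos": [-2, -28, -10], "turn": 0.004, "jaw": -1},
  {"delta_pos": [-2, -34.5, -10], "turn": 0.004, "jaw": -1},
  {"delta_pos": [-2, -34.5, -10], "turn": 0.004, "jaw": -1},
  {"delta_pos": [-2, -34.5, -10], "turn": 0.004, "jaw": -1},
  {"delta_pos": [-2, -34.5, -10], "turn": 0.004, "jaw": -1},
  {"delta_pos": [-2, -34.5, -10], "turn": 0.004, "jaw": -1},
  {"delta_pos": [-2, -34.5, -10], "turn": 0.004, "jaw": -1},
])

```text
time: 3.38
tool_pos: [0.5583, -0.0589, 0.3516]
tcp_rot: [-3.135, 0.188, 0.005]
wrist_force: [1.2, 0.0, -2.6]
width: 0.312
grip_force: 59.6
```

Emit:
drive_tool([
  {"delta_pos": [-2, -34.5, -8], "turn": 0.004, "jaw": -1},
  {"delta_pos": [-2, -34.5, 0], "turn": 0.004, "jaw": -1},
  {"delta_pos": [-2, -34.5, 0], "turn": 0.004, "jaw": -1},
  {"delta_pos": [-2, -34.5, 0], "turn": 0.004, "jaw": -1},
  {"delta_pos": [-2, -34, 0], "turn": 0, "jaw": -1},
  {"delta_pos": [-2, -26, 0], "turn": 0, "jaw": -1},
  {"delta_pos": [0, 0, 0], "turn": 0, "jaw": -1},
  {"delta_pos": [0, 0, 0], "turn": 0, "jaw": -1},
])

```text
time: 4.05
tool_pos: [0.5719, 0.1386, 0.3591]
tcp_rot: [3.134, -0.207, -0.005]
wrist_force: [0.5, 0.8, -3.2]
width: 0.313
grip_force: 59.7
```

```bash
python3 -c "
from h import *
st=bot.read_state();print(st['time'],st['tool_pos'],st['tcp_rot'],yaw(),st['torque'],st['wrist_force'],st['width'],st['grip_force'])
c=save('wrist','pics/w3.png')
s2=bot.read_state();print(s2['torque'],s2['wrist_force'])
import pickle;pickle.dump((st,c),open('w3.pkl','wb'))
"
```

```text
4.05 [0.57186327 0.13855937 0.3590743 ] [ 3.13376071 -0.20688781 -0.00498126] -7.554367679994002 [-0.05569693 -0.10513294 -0.03532827] [ 0.5304559   0.79811712 -3.16975433] 0.3129262938950833 59.72211420536041
[-0.04276996 -0.13595591 -0.02800834] [ 0.42895941  0.13370256 -2.73345552]
```

View pics/w3.png

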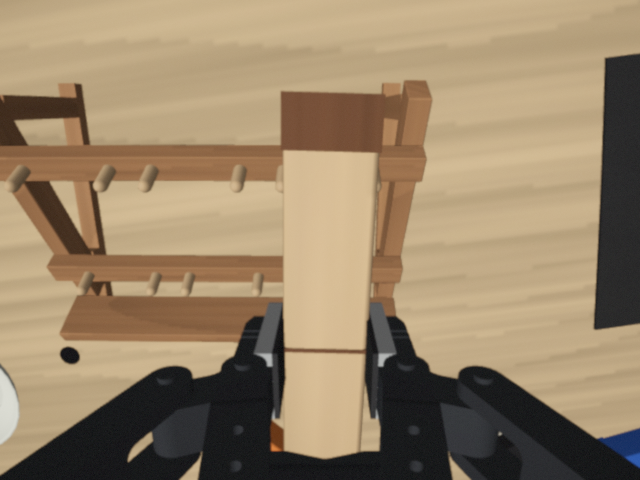

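The wrist view shows the rack pegs, upper row at (18,178), (104,178), (148,178), (238,178) and lower row at (86,283), (154,283), (188,283), (258,283). The box is level in the grip, and torque_y of about -0.12 confirms its heavy end is at the foot side.

Run:
```python
from h import *
import pickle
st,cw=pickle.load(open('w3.pkl','rb'));c=bot.read_camera('top')
h=lambda x,y:np.array((175+x/5-.5,165+y/5-.5))
up=[h(*q) for q in[(114,154),(219,163),(269,169),(374,181),(427,187),(533,197)]]
lo=[h(*q) for q in[(113,335),(213,347),(262,353),(365,365),(415,371),(519,382)]]
wu=[(18,178),(104,178),(148,178),(238,178)];wl=[(86,282),(154,283),(188,283),(258,283)]
def R1(p,cam,rows,s,w):
    r=[]
    for X,row in zip((.045,-.045),rows):
        for i,q in enumerate(row):
            r+=list((proj(cam,slotpt(p,2-i//2,(X,.0235*(1-2*(i%2)),-.006)),s)-q)*w)
    return r
for nm,f in(('wrist',lambda p:R1(p,cw,(wu,wl),st,1)),('joint',lambda p:R1(p,cw,(wu,wl),st,.3)+R1(p,c,(up,lo),None,1))):
    s=least_squares(f,[.58,.206,-.136,.087],x_scale=.1);print(nm,s.x,np.abs(s.fun).max())
    for k in(0,1,2):print(slotpt(s.x,k,(0,0,0)))
```

```text
wrist [ 0.58112137  0.20577433 -0.13384331  0.08913081] 0.7588824035031791
[0.57178029 0.13640038 0.08913081]
[0.58112137 0.20577433 0.08913081]
[0.59046246 0.27514827 0.08913081]
joint [ 0.58047753  0.20616327 -0.13626923  0.08799706] 0.5269734773232244
[0.57096818 0.13681219 0.08799706]
[0.58047753 0.20616327 0.08799706]
[0.58998689 0.27551435 0.08799706]
```

Emit:
drive_tool([
  {"delta_pos": [1, 1, 25], "turn": 0.003, "jaw": -1},
  {"delta_pos": [0, 1, 25], "turn": 0, "jaw": -1},
  {"delta_pos": [0, 0, 16], "turn": 0, "jaw": -1},
  {"delta_pos": [0, 0, 4], "turn": 0, "jaw": -1},
  {"delta_pos": [0, 0, 4], "turn": 0, "jaw": -1},
  {"delta_pos": [0, 0, 4], "turn": 0, "jaw": -1},
  {"delta_pos": [0, 0, 4], "turn": 0, "jaw": -1},
], grip_force=35)

```text
time: 4.73
tool_pos: [0.5743, 0.1341, 0.2818]
tcp_rot: [-3.133, 0.219, -0.003]
wrist_force: [-7.7, 1.0, 11.1]
width: 0.314
grip_force: 60.3
```

Emit:
drive_tool([
  {"delta_pos": [0, 0, 4], "turn": 0, "jaw": -1},
  {"delta_pos": [0, 0, 4], "turn": 0, "jaw": -1},
  {"delta_pos": [0, 0, 0], "turn": 0, "jaw": -1},
])

```text
time: 4.98
tool_pos: [0.5733, 0.1345, 0.2729]
tcp_rot: [-3.133, 0.219, 0.001]
wrist_force: [-8.2, 1.7, 6.8]
width: 0.314
grip_force: 62.0
```

```bash
python3 -c "
from h import *
st=bot.read_state();print(st['time'],st['tool_pos'],yaw(),st['torque'],st['wrist_force'],st['width'],st['grip_force'])
c=bot.read_camera('scene')['pixels'][195:335,330:500]
w=bot.read_camera('wrist')['pixels']
c=cv2.resize(c,(437,360),interpolation=2)
w=cv2.resize(w,(360,270))
o=np.zeros((360,797,3),np.uint8);o[:,:437]=c;o[:270,437:]=w
cv2.imwrite('pics/p1.png',o[:,:,::-1])
"
```

```text
4.9833 [0.57332194 0.13452324 0.27293629] -7.985131019721813 [0.15614479 0.82815241 0.01865904] [-8.16336638  1.73640214  6.82543721] 0.3140227274660848 61.95345640182495
```

View pics/p1.png

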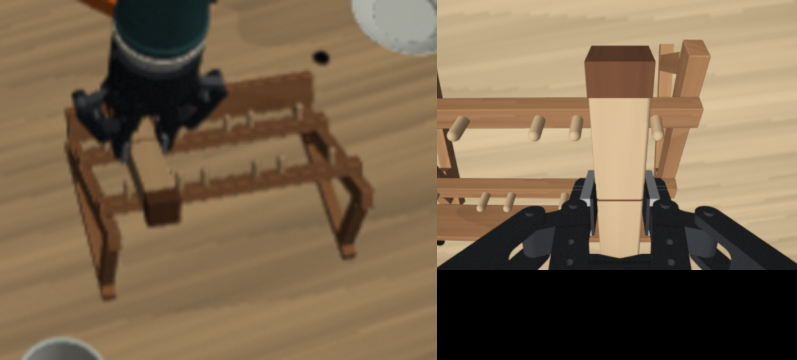

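Box A (right-hand) is tilting up on the upper bar as intended, and it lies between its pegs (577 and 657 at the upper bar). I'll keep lowering.

Emit:
drive_tool([
  {"delta_pos": [0, -1, 4], "turn": 0, "jaw": -1},
  {"delta_pos": [0, -1, 4], "turn": 0, "jaw": -1},
  {"delta_pos": [0, 0, 4], "turn": 0, "jaw": -1},
  {"delta_pos": [0, 0, 0], "turn": 0, "jaw": -1},
])

```text
time: 5.42
tool_pos: [0.5734, 0.1361, 0.2607]
tcp_rot: [3.134, -0.218, -0.002]
wrist_force: [-7.5, -0.7, 5.6]
width: 0.315
grip_force: 65.6
```

```bash
python3 -c "
from h import *
st=bot.read_state();print(st['time'],st['tool_pos'],yaw(),st['torque'],st['wrist_force'],st['width'],st['grip_force'])
"
```

```text
5.4167 [0.57344004 0.13606678 0.26066452] -7.975730491479347 [-0.1381542   0.76871369 -0.11907052] [-7.53182936 -0.70436339  5.64470619] 0.31471019785881116 65.61141729354858
```

Emit:
drive_tool([
  {"delta_pos": [0, 0, 3], "turn": 0, "jaw": -1},
  {"delta_pos": [0, 0, 1], "turn": 0, "jaw": -1},
  {"delta_pos": [0, 0, 0], "turn": 0, "jaw": -1},
])

```text
time: 5.67
tool_pos: [0.5736, 0.1361, 0.2605]
tcp_rot: [3.134, -0.219, -0.002]
wrist_force: [-17.7, -2.8, 26.1]
width: 0.312
grip_force: 68.4
```

Emit:
drive_tool([
  {"delta_pos": [0, 0, 0], "turn": 0, "jaw": -0.2},
  {"delta_pos": [0, 0, 0], "turn": 0, "jaw": 0.1},
  {"delta_pos": [0, 0, 0], "turn": 0, "jaw": 0.1},
  {"delta_pos": [0, 0, 0], "turn": 0, "jaw": 0.1},
])

```text
time: 6.0
tool_pos: [0.5744, 0.1363, 0.2553]
tcp_rot: [-3.134, 0.218, -0.002]
wrist_force: [-0.7, 0.8, -0.5]
width: 0.549
grip_force: 0.0
```

Emit:
drive_tool([
  {"delta_pos": [0, 0, -15], "turn": 0, "jaw": 0.1},
  {"delta_pos": [0, 0, -30], "turn": 0, "jaw": 0.1},
  {"delta_pos": [0, 0, -35], "turn": 0, "jaw": 0.1},
  {"delta_pos": [0, 0, -30], "turn": 0, "jaw": 0.1},
  {"delta_pos": [0, 0, 0], "turn": 0, "jaw": 0.1},
])

```text
time: 6.42
tool_pos: [0.5765, 0.137, 0.3725]
tcp_rot: [-3.131, 0.217, -0.019]
wrist_force: [1.1, 0.2, 0.7]
width: 0.55
grip_force: 0.0
```

```bash
python3 -c "
from h import *
st=bot.read_state();print(st['time'],st['tool_pos'],yaw(),st['torque'],st['wrist_force'],st['width'],st['grip_force'])
c=bot.read_camera('scene')['pixels'][195:335,330:500]
w=bot.read_camera('wrist');import pickle;pickle.dump((st,w),open('w4.pkl','wb'))
w=w['pixels']
c=cv2.resize(c,(300,247),interpolation=2)
w=cv2.resize(w,(500,375))
o=np.zeros((375,800,3),np.uint8);o[:247,:300]=c;o[:,300:]=w
cv2.imwrite('pics/p2.png',o[:,:,::-1])
"
```

```text
6.4167 [0.57653457 0.13699017 0.37247698] -7.9291812771147745 [0.02989506 0.00859251 0.04034888] [1.12912331 0.20058435 0.74033494] 0.5503363357324632 0.0
```

View pics/p2.png

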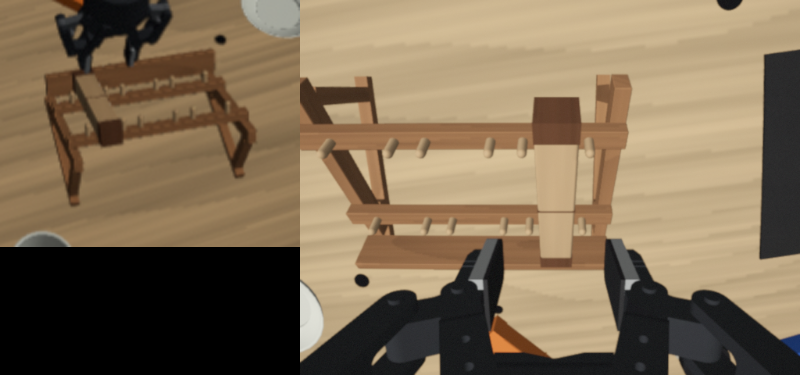

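```bash
cat >> h.py <<'E'
P0=[.5807,.2060,-.1353,.0885]
E
python3 -c "
from h import *
import pickle
st,c=pickle.load(open('w4.pkl','rb'))
for X,Z in((-80,14),(0,14),(80,14),(80,-14),(-80,12)):
  print(X,Z,proj(c,slotpt(P0,0,(X/1000,0,Z/1000)),st)/1.28+[300,0])
cv2.imwrite('pics/q.png',cv2.resize(c['pixels'][100:360,260:420],None,fx=2.3,fy=2.3,interpolation=2)[:,:,::-1])
"
```

```text
-80 14 [555.87087676 265.45107346]
0 14 [555.98301273 211.00936085]
80 14 [556.15114391 124.82990261]
80 -14 [555.98531532  99.60782904]
-80 12 [555.86425808 263.59919169]
```

The projection matches a seated box: mid-line predicted at row 211 and seen at 212, lower end predicted at 265 and seen at 266. Box 1 is in and at the ledge. On to the middle box.

```bash
python3 -c "
from h import *
plan(.5438,-.2205,.28,1.0,12)
"
```

```text
d [ -31.  -357.1  -86.8] dyaw 8.93 rows 12
[1.6, 29.8, 7.2] -0.013
[1.2, 29.8, 7.2] -0.013
[0.8, 29.9, 7.2] -0.013
[0.4, 29.9, 7.2] -0.013
[0.0, 29.9, 7.2] -0.013
[-0.4, 29.9, 7.2] -0.013
[-0.8, 29.9, 7.2] -0.013
[-1.2, 29.8, 7.2] -0.013
[-1.6, 29.8, 7.2] -0.013
[-1.9, 29.8, 7.2] -0.013
[-2.3, 29.8, 7.2] -0.013
[-2.7, 29.7, 7.2] -0.013
```

Emit:
drive_tool([
  {"delta_pos": [2, 20, 0], "turn": -0.013, "jaw": 0.1},
  {"delta_pos": [1, 35, 0], "turn": -0.013, "jaw": 0.1},
  {"delta_pos": [1, 35, 0], "turn": -0.013, "jaw": 1},
  {"delta_pos": [0, 35, 11], "turn": -0.013, "jaw": 1},
  {"delta_pos": [0, 35, 11], "turn": -0.013, "jaw": 1},
  {"delta_pos": [0, 35, 11], "turn": -0.013, "jaw": 1},
  {"delta_pos": [-1, 35, 11], "turn": -0.013, "jaw": 1},
  {"delta_pos": [-1, 35, 11], "turn": -0.013, "jaw": 1},
], grip_force=60)

```text
time: 7.18
tool_pos: [0.5506, -0.1291, 0.307]
tcp_rot: [-3.14, 0.053, 0.005]
wrist_force: [-0.1, -0.7, 0.7]
width: 1.001
grip_force: 0.0
```

Emit:
drive_tool([
  {"delta_pos": [-2, 35, 11], "turn": -0.013, "jaw": 1},
  {"delta_pos": [-2, 35, 11], "turn": -0.013, "jaw": 1},
  {"delta_pos": [-3, 22, 10], "turn": -0.026, "jaw": 1},
  {"delta_pos": [0, 0, 0], "turn": 0, "jaw": 1},
  {"delta_pos": [0, 0, 0], "turn": 0, "jaw": 1},
])

```text
time: 7.6
tool_pos: [0.5414, -0.2202, 0.2748]
tcp_rot: [-3.139, -0.023, 0.007]
wrist_force: [0.5, -0.2, -0.6]
width: 1.003
grip_force: 0.0
```

```bash
python3 -c "
from h import *
plan(.5438,-.2205,.178,1.0,3)
st=bot.read_state();c=bot.read_camera('wrist');print(st['tool_pos'])
g=c['pixels'].astype(int);m=((g[:,:,0]>180)&(g[:,:,0]-g[:,:,2]>50)).astype(np.uint8)  # pale wood
n,l,s,ce=cv2.connectedComponentsWithStats(m)
for i in range(1,n):
  if s[i,4]>1500: print(s[i],ce[i].round(1), hit(c,*ce[i],.031,st))
for P in((.5438,-.2205,.031),(.56,-.133,.031)):print(proj(c,np.array(P),st))
"
```

```text
d [  2.4  -0.3 -96.8] dyaw 0.17 rows 3
[0.8, 0.1, 32.3] -0.001
[0.8, 0.1, 32.3] -0.001
[0.8, 0.1, 32.3] -0.001
[ 0.54144695 -0.22018252  0.27478614]
[    0     0   640   409 74482] [312.2 189.1] [ 0.578691   -0.21321059  0.031     ]
[ 108   85   73  135 7078] [144.9 151.2] [ 0.59646417 -0.13070253  0.031     ]
[ 294  124   57  128 6895] [323.4 186.6] [ 0.58005261 -0.21879636  0.031     ]
[ 131  220   66  112 5125] [164.  271.3] [ 0.53324139 -0.13413796  0.031     ]
[ 300  253   52  108 5315] [326.3 305.8] [ 0.5145278  -0.22133698  0.031     ]
[  178   390   295    85 18549] [324.5 424.1] [ 0.43550407 -0.22149693  0.031     ]
[325.64794494 255.09756206]
[156.76120042 222.90617929]
```

Emit:
drive_tool([
  {"delta_pos": [1, 0, 34], "turn": -0.01, "jaw": 1},
  {"delta_pos": [1, 0, 34], "turn": -0.007, "jaw": 1},
  {"delta_pos": [1, 0, 30], "turn": 0, "jaw": 1},
  {"delta_pos": [0, 0, 0], "turn": 0, "jaw": 1},
  {"delta_pos": [0, 0, 0], "turn": 0, "jaw": -1},
  {"delta_pos": [0, 0, 0], "turn": 0, "jaw": -1},
  {"delta_pos": [0, 0, 0], "turn": 0, "jaw": -1},
  {"delta_pos": [0, 0, 0], "turn": 0, "jaw": -1},
], grip_force=60)

```text
time: 8.32
tool_pos: [0.5473, -0.2196, 0.1824]
tcp_rot: [3.139, 0.055, 0.007]
wrist_force: [-0.4, -0.4, -0.1]
width: 0.453
grip_force: 0.0
```

Emit:
drive_tool([
  {"delta_pos": [0, 0, 0], "turn": 0, "jaw": -1},
  {"delta_pos": [0, 0, 0], "turn": 0, "jaw": -1},
  {"delta_pos": [0, 0, 0], "turn": 0, "jaw": -1},
])

```text
time: 8.57
tool_pos: [0.5471, -0.2199, 0.1822]
tcp_rot: [3.14, 0.054, 0.006]
wrist_force: [0.7, 1.1, 5.9]
width: 0.316
grip_force: 61.5
```

Emit:
drive_tool([
  {"delta_pos": [0, 0, -25], "turn": 0, "jaw": -1},
  {"delta_pos": [0, 0, -35], "turn": 0, "jaw": -1},
  {"delta_pos": [0, 0, -35], "turn": 0, "jaw": -1},
  {"delta_pos": [0, 0, -35], "turn": 0, "jaw": -1},
  {"delta_pos": [0, 0, -35], "turn": 0, "jaw": -1},
  {"delta_pos": [0, 0, 0], "turn": 0, "jaw": -1},
  {"delta_pos": [0, 0, 0], "turn": 0, "jaw": -1},
])

```text
time: 9.15
tool_pos: [0.5467, -0.2199, 0.3486]
tcp_rot: [3.138, 0.054, 0.01]
wrist_force: [-0.3, -0.1, -2.5]
width: 0.312
grip_force: 60.5
```

```bash
python3 -c "
from h import *
t=[]
for i in range(4):
  st=bot.read_state();t.append(np.r_[st['torque'],st['wrist_force']]);bot.read_camera('top')
print(np.round(t,3),st['tool_pos'],st['q'])
plan(.5807,.206,.36,-7.75,14)
plan(.5807,.206,.36,172.25)
"
```

```text
[[ 0.051  0.1    0.057 -0.333 -0.066 -2.519]
 [-0.023  0.125  0.008 -1.008  0.115 -2.655]
 [ 0.02   0.074 -0.022  0.077  0.157 -3.712]
 [ 0.04   0.089 -0.01   0.496  0.843 -2.488]] [ 0.54483632 -0.21897878  0.34273921] [-4.24571557e-01  1.47132539e-01  1.86131297e+00 -1.36654349e-05
  1.13679444e+00  1.11150983e+00]
d [ 35.9 424.9  17.8] dyaw -9.74 rows 14
[3.6, -30.2, -1.3] 0.012
[3.2, -30.3, -1.3] 0.012
[2.9, -30.3, -1.3] 0.012
[2.5, -30.4, -1.3] 0.012
[2.1, -30.4, -1.3] 0.012
[1.8, -30.4, -1.3] 0.012
[1.4, -30.4, -1.3] 0.012
[1.0, -30.4, -1.3] 0.012
[0.7, -30.5, -1.3] 0.012
[0.3, -30.5, -1.3] 0.012
[-0.1, -30.5, -1.3] 0.012
[-0.4, -30.5, -1.3] 0.012
[-0.8, -30.5, -1.3] 0.012
[-1.2, -30.4, -1.3] 0.012
d [ 35.9 424.9  17.8] dyaw 170.26 rows 25
[2.0, -16.9, -0.7] -0.119
[4.0, -16.6, -0.7] -0.119
[6.0, -16.0, -0.7] -0.119
[7.8, -15.2, -0.7] -0.119
[9.6, -14.1, -0.7] -0.119
[11.2, -12.9, -0.7] -0.119
[12.6, -11.5, -0.7] -0.119
[13.9, -9.9, -0.7] -0.119
[15.0, -8.2, -0.7] -0.119
[15.8, -6.4, -0.7] -0.119
[16.5, -4.4, -0.7] -0.119
[16.9, -2.5, -0.7] -0.119
[17.1, -0.4, -0.7] -0.119
[17.0, 1.6, -0.7] -0.119
[16.7, 3.6, -0.7] -0.119
[16.1, 5.5, -0.7] -0.119
[15.4, 7.4, -0.7] -0.119
[14.4, 9.2, -0.7] -0.119
[13.2, 10.8, -0.7] -0.119
[11.8, 12.3, -0.7] -0.119
[10.3, 13.6, -0.7] -0.119
[8.6, 14.7, -0.7] -0.119
[6.8, 15.7, -0.7] -0.119
[4.9, 16.4, -0.7] -0.119
[2.9, 16.8, -0.7] -0.119
```

torque_y of about +0.10 puts the heavy end at +x, so this box needs a half turn on the way.

Emit:
drive_tool([
  {"delta_pos": [2, -17, -1], "turn": -0.119, "jaw": -1},
  {"delta_pos": [4, -17, -1], "turn": -0.119, "jaw": -1},
  {"delta_pos": [6, -16, -1], "turn": -0.119, "jaw": -1},
  {"delta_pos": [8, -15, -1], "turn": -0.119, "jaw": -1},
  {"delta_pos": [10, -14, -1], "turn": -0.119, "jaw": -1},
  {"delta_pos": [11, -13, -1], "turn": -0.119, "jaw": -1},
  {"delta_pos": [13, -12, -1], "turn": -0.119, "jaw": -1},
  {"delta_pos": [14, -10, -1], "turn": -0.119, "jaw": -1},
])

```text
time: 10.02
tool_pos: [0.5569, -0.0811, 0.3502]
tcp_rot: [-2.76, -1.495, 0.005]
wrist_force: [0.3, 0.7, -2.6]
width: 0.316
grip_force: 60.4
```

Emit:
drive_tool([
  {"delta_pos": [15, -8, -1], "turn": -0.119, "jaw": -1},
  {"delta_pos": [16, -6, -1], "turn": -0.119, "jaw": -1},
  {"delta_pos": [16.5, -4, -1], "turn": -0.119, "jaw": -1},
  {"delta_pos": [17, -2.5, -1], "turn": -0.119, "jaw": -1},
  {"delta_pos": [17, 0, -1], "turn": -0.119, "jaw": -1},
  {"delta_pos": [17, 1.5, -1], "turn": -0.119, "jaw": -1},
  {"delta_pos": [16.5, 3.5, -1], "turn": -0.119, "jaw": -1},
  {"delta_pos": [16, 5.5, -1], "turn": -0.119, "jaw": -1},
])

```text
time: 10.68
tool_pos: [0.5694, 0.0542, 0.3582]
tcp_rot: [-1.768, -2.593, 0.004]
wrist_force: [-0.1, -0.2, -2.0]
width: 0.31
grip_force: 60.4
```

Emit:
drive_tool([
  {"delta_pos": [15.5, 7.5, 0], "turn": -0.119, "jaw": -1},
  {"delta_pos": [14.5, 9, 0], "turn": -0.119, "jaw": -1},
  {"delta_pos": [13, 11, 0], "turn": -0.119, "jaw": -1},
  {"delta_pos": [12, 12, 0], "turn": -0.119, "jaw": -1},
  {"delta_pos": [10.5, 13.5, 0], "turn": -0.119, "jaw": -1},
  {"delta_pos": [8.5, 15, 0], "turn": -0.119, "jaw": -1},
  {"delta_pos": [7, 16, 0], "turn": -0.119, "jaw": -1},
  {"delta_pos": [5, 16, 0], "turn": -0.119, "jaw": -1},
])

```text
time: 11.35
tool_pos: [0.58, 0.1906, 0.358]
tcp_rot: [-0.383, -3.114, 0.002]
wrist_force: [0.5, 0.1, -2.4]
width: 0.311
grip_force: 60.4
```

Emit:
drive_tool([
  {"delta_pos": [3, 17, 0], "turn": -0.119, "jaw": -1},
  {"delta_pos": [0, 0, 0], "turn": 0, "jaw": -1},
  {"delta_pos": [0, 0, 0], "turn": 0, "jaw": -1},
])

```text
time: 11.6
tool_pos: [0.5813, 0.2076, 0.3584]
tcp_rot: [-0.207, -3.131, 0.003]
wrist_force: [-1.1, -0.3, -2.4]
width: 0.313
grip_force: 60.4
```

```bash
python3 -c "
from h import *
t=[]
for i in range(3):
  st=bot.read_state();t.append(np.r_[st['torque'],st['wrist_force']]);bot.read_camera('top')
print(np.round(t,3),st['tool_pos'],yaw(),st['q'],st['width'])
plan(.5827,.206,.287,172.25,3)
"
```

```text
[[-0.025 -0.039 -0.005 -1.124 -0.315 -2.394]
 [-0.021 -0.054 -0.025  0.148 -0.314 -1.987]
 [-0.031 -0.119 -0.039 -0.21  -0.143 -1.021]] [0.58146753 0.20655369 0.35909021] 172.3431641221099 [ 3.01113569e-01  1.88460569e-01  1.78150438e+00 -5.82777305e-04
  1.17449319e+00 -1.13592594e+00] 0.3112808257890552
d [  1.1  -0.3 -72.5] dyaw -0.09 rows 3
[-0.4, -0.1, 24.2] 0.001
[-0.4, -0.1, 24.2] 0.001
[-0.4, -0.1, 24.2] 0.001
```

Emit:
drive_tool([
  {"delta_pos": [-1, 0, 25], "turn": 0, "jaw": -1},
  {"delta_pos": [0, 0, 28], "turn": 0, "jaw": -1},
  {"delta_pos": [0, 0, 20], "turn": 0, "jaw": -1},
  {"delta_pos": [0, 0, 4], "turn": 0, "jaw": -1},
  {"delta_pos": [0, 0, 4], "turn": 0, "jaw": -1},
  {"delta_pos": [0, 0, 4], "turn": 0, "jaw": -1},
  {"delta_pos": [0, 0, 4], "turn": 0, "jaw": -1},
])

```text
time: 12.33
tool_pos: [0.5832, 0.2069, 0.2749]
tcp_rot: [0.21, 3.134, 0.002]
wrist_force: [-9.3, 1.4, 11.0]
width: 0.315
grip_force: 63.4
```

Emit:
drive_tool([
  {"delta_pos": [0, 0, 4], "turn": 0, "jaw": -1},
  {"delta_pos": [0, 0, 4], "turn": 0, "jaw": -1},
  {"delta_pos": [0, 0, 2], "turn": 0, "jaw": -1},
  {"delta_pos": [0, 0, 0], "turn": 0, "jaw": -1},
])

```text
time: 12.67
tool_pos: [0.5823, 0.2071, 0.2643]
tcp_rot: [-0.209, -3.133, -0.002]
wrist_force: [-7.6, 2.1, 7.3]
width: 0.315
grip_force: 66.3
```

Force pattern matches the first box. I'll lower until the lower bar touches.

Emit:
drive_tool([
  {"delta_pos": [0, 0, 3], "turn": 0, "jaw": -1},
  {"delta_pos": [0, 0, 3], "turn": 0, "jaw": -1},
  {"delta_pos": [0, 0, 0], "turn": 0, "jaw": -1},
])

```text
time: 12.92
tool_pos: [0.5823, 0.2072, 0.2584]
tcp_rot: [-0.209, -3.133, -0.002]
wrist_force: [-9.2, 2.6, 8.2]
width: 0.313
grip_force: 68.9
```

Emit:
drive_tool([
  {"delta_pos": [0, 0, 2], "turn": 0, "jaw": -1},
  {"delta_pos": [0, 0, 0], "turn": 0, "jaw": -1},
])

```text
time: 13.08
tool_pos: [0.5824, 0.2072, 0.2567]
tcp_rot: [-0.209, -3.134, -0.002]
wrist_force: [-9.1, 0.8, 8.6]
width: 0.314
grip_force: 69.9
```

Emit:
drive_tool([
  {"delta_pos": [0, 0, 0], "turn": 0, "jaw": -0.2},
  {"delta_pos": [0, 0, 0], "turn": 0, "jaw": 0.1},
  {"delta_pos": [0, 0, 0], "turn": 0, "jaw": 0.1},
  {"delta_pos": [0, 0, 0], "turn": 0, "jaw": 0.1},
])

```text
time: 13.42
tool_pos: [0.5833, 0.2067, 0.2543]
tcp_rot: [0.208, 3.134, 0.0]
wrist_force: [-0.4, 0.2, 0.7]
width: 0.549
grip_force: 0.0
```

Emit:
drive_tool([
  {"delta_pos": [0, 0, -15], "turn": 0, "jaw": 0.1},
  {"delta_pos": [0, 0, -30], "turn": 0, "jaw": 0.1},
  {"delta_pos": [0, 0, -35], "turn": 0, "jaw": 0.1},
  {"delta_pos": [0, 0, -30], "turn": 0, "jaw": 0.1},
  {"delta_pos": [0, 0, 0], "turn": 0, "jaw": 0.1},
])

```text
time: 13.83
tool_pos: [0.5854, 0.2075, 0.372]
tcp_rot: [0.207, 3.122, 0.007]
wrist_force: [1.6, 0.4, 1.1]
width: 0.546
grip_force: 0.0
```

```bash
python3 -c "
from h import *
st=bot.read_state();print(st['time'],st['tool_pos'],yaw(),st['wrist_force'])
c=bot.read_camera('scene');cv2.imwrite('pics/s3.png',c['pixels'][:,:,::-1])
# tool is flipped, so use the scene view: predicted vs seen centre line of the box
g=c['pixels'].astype(int)
for k in(0,1):
  q=[proj(c,slotpt(P0,k,(X/1000,0,.014))) for X in(-80,-55,-30,0,30,55,64,80)];print(k,np.round(q,1).tolist())
  for s in np.arange(-92,93,4):
    u,v=np.round(proj(c,slotpt(P0,k,(s/1000,0,.014)))).astype(int);print(int(s),g[v,u].tolist(),end=' ')
  print()
plan(.561,-.1325,.275,183,12)
plan(.561,-.1325,.275,3)
"
```

```text
13.8333 [0.5854263  0.20752644 0.3719997 ] 172.42181670199625 [1.62226913 0.43785461 1.12471021]
0 [[376.6, 235.1], [379.0, 239.7], [381.5, 244.4], [384.6, 250.2], [387.8, 256.3], [390.6, 261.5], [391.6, 263.5], [393.4, 266.9]]
-92 [135, 108, 76] -88 [96, 69, 46] -84 [96, 69, 46] -80 [64, 39, 24] -76 [65, 41, 26] -72 [93, 70, 48] -68 [95, 73, 49] -64 [127, 101, 71] -60 [130, 104, 73] -56 [132, 105, 73] -52 [132, 105, 73] -48 [133, 106, 74] -44 [133, 106, 74] -40 [133, 106, 74] -36 [133, 106, 74] -32 [133, 105, 74] -28 [134, 107, 74] -24 [134, 107, 75] -20 [135, 107, 75] -16 [135, 108, 75] -12 [134, 106, 74] -8 [125, 97, 68] -4 [125, 97, 68] 0 [119, 93, 64] 4 [135, 107, 74] 8 [136, 108, 75] 12 [137, 108, 76] 16 [137, 108, 76] 20 [137, 109, 77] 24 [137, 110, 76] 28 [137, 110, 77] 32 [137, 109, 76] 36 [138, 110, 77] 40 [137, 109, 77] 44 [138, 110, 77] 48 [137, 109, 76] 52 [136, 108, 76] 56 [122, 95, 66] 60 [90, 65, 44] 64 [88, 62, 43] 68 [64, 40, 25] 72 [60, 36, 23] 76 [60, 37, 22] 80 [60, 37, 24] 84 [59, 36, 22] 88 [60, 37, 23] 92 [60, 36, 23] 
1 [[404.5, 230.7], [407.3, 235.2], [410.2
[... 1230 characters left out ...]
28.3, 7.8] -0.015
[3.0, -28.2, 7.8] -0.015
d [ -23.7 -339.8  -94. ] dyaw -169.43 rows 25
[-0.9, -13.6, 3.8] 0.118
[-2.5, -13.4, 3.8] 0.118
[-4.0, -13.0, 3.8] 0.118
[-5.5, -12.5, 3.8] 0.118
[-7.0, -11.7, 3.8] 0.118
[-8.3, -10.8, 3.8] 0.118
[-9.5, -9.8, 3.8] 0.118
[-10.6, -8.6, 3.8] 0.118
[-11.5, -7.3, 3.8] 0.118
[-12.3, -5.8, 3.8] 0.118
[-12.9, -4.4, 3.8] 0.118
[-13.3, -2.8, 3.8] 0.118
[-13.6, -1.2, 3.8] 0.118
[-13.6, 0.4, 3.8] 0.118
[-13.5, 2.0, 3.8] 0.118
[-13.1, 3.6, 3.8] 0.118
[-12.6, 5.1, 3.8] 0.118
[-11.9, 6.6, 3.8] 0.118
[-11.1, 7.9, 3.8] 0.118
[-10.1, 9.2, 3.8] 0.118
[-8.9, 10.3, 3.8] 0.118
[-7.6, 11.3, 3.8] 0.118
[-6.3, 12.1, 3.8] 0.118
[-4.8, 12.8, 3.8] 0.118
[-3.2, 13.2, 3.8] 0.118
```

Box 2 matches box 1's profile: seated. Now the third box, approached with the tool at yaw 183°.

Emit:
drive_tool([
  {"delta_pos": [-2, -20, 0], "turn": -0.015, "jaw": 0.1},
  {"delta_pos": [-1, -32, 0], "turn": -0.015, "jaw": 0.1},
  {"delta_pos": [-1, -32, 0], "turn": -0.015, "jaw": 1},
  {"delta_pos": [0, -32, 11], "turn": -0.015, "jaw": 1},
  {"delta_pos": [0, -32, 11], "turn": -0.015, "jaw": 1},
  {"delta_pos": [0, -32, 12], "turn": -0.015, "jaw": 1},
  {"delta_pos": [1, -32, 12], "turn": -0.015, "jaw": 1},
  {"delta_pos": [1, -32, 12], "turn": -0.015, "jaw": 1},
], grip_force=60)

```text
time: 14.55
tool_pos: [0.5652, -0.0382, 0.3039]
tcp_rot: [-0.018, -3.14, -0.0]
wrist_force: [0.8, -1.2, -0.9]
width: 0.999
grip_force: 0.0
```

Emit:
drive_tool([
  {"delta_pos": [2, -32, 12], "turn": -0.015, "jaw": 1},
  {"delta_pos": [2, -32, 12], "turn": -0.015, "jaw": 1},
  {"delta_pos": [3, -32, 12], "turn": -0.034, "jaw": 1},
  {"delta_pos": [0, 0, 0], "turn": 0, "jaw": 1},
  {"delta_pos": [0, 0, 0], "turn": 0, "jaw": 1},
])

```text
time: 14.97
tool_pos: [0.5582, -0.1341, 0.2674]
tcp_rot: [0.076, -3.137, -0.002]
wrist_force: [0.7, -0.1, -1.0]
width: 0.998
grip_force: 0.0
```

```bash
python3 -c "
from h import *
st=bot.read_state();c=bot.read_camera('wrist');print(st['tool_pos'],yaw())
g=c['pixels'].astype(int);m=((g[:,:,0]>180)&(g[:,:,0]-g[:,:,2]>50)).astype(np.uint8)
n,l,s,ce=cv2.connectedComponentsWithStats(m)
for i in range(1,n):
  if s[i,4]>1500: print(s[i],ce[i].round(1), hit(c,*ce[i],.031,st))
print(proj(c,np.array([.561,-.1325,.031]),st))
"
```

```text
[ 0.55823023 -0.13411317  0.26738932] -177.1486204134899
[     0      0    640    475 102549] [481.7 217.3] [ 0.5291799  -0.05765286  0.031     ]
[ 298  145   58  128 7070] [327.3 207.5] [ 0.52805603 -0.13448462  0.031     ]
[ 302  275   53  108 5441] [328.4 327.3] [ 0.59340895 -0.13059156  0.031     ]
[327.91350704 270.56811345]
```

Emit:
drive_tool([
  {"delta_pos": [-2, 1, 34], "turn": -0.01, "jaw": 1},
  {"delta_pos": [-1, 1, 34], "turn": 0, "jaw": 1},
  {"delta_pos": [-1, 0, 20], "turn": 0, "jaw": 1},
  {"delta_pos": [0, 0, 0], "turn": 0, "jaw": 1},
  {"delta_pos": [0, 0, 0], "turn": 0, "jaw": -1},
  {"delta_pos": [0, 0, 0], "turn": 0, "jaw": -1},
  {"delta_pos": [0, 0, 0], "turn": 0, "jaw": -1},
  {"delta_pos": [0, 0, 0], "turn": 0, "jaw": -1},
], grip_force=60)

```text
time: 15.68
tool_pos: [0.5645, -0.1304, 0.1839]
tcp_rot: [-0.098, 3.136, -0.002]
wrist_force: [0.3, -0.2, 0.3]
width: 0.456
grip_force: 0.0
```

Emit:
drive_tool([
  {"delta_pos": [0, 0, 0], "turn": 0, "jaw": -1},
  {"delta_pos": [0, 0, 0], "turn": 0, "jaw": -1},
  {"delta_pos": [0, 0, 0], "turn": 0, "jaw": -1},
])

```text
time: 15.93
tool_pos: [0.5645, -0.1307, 0.1838]
tcp_rot: [-0.097, 3.136, -0.002]
wrist_force: [-0.1, 0.9, 5.8]
width: 0.31
grip_force: 61.3
```

Emit:
drive_tool([
  {"delta_pos": [0, 0, -25], "turn": 0, "jaw": -1},
  {"delta_pos": [0, 0, -35], "turn": 0, "jaw": -1},
  {"delta_pos": [0, 0, -35], "turn": 0, "jaw": -1},
  {"delta_pos": [0, 0, -35], "turn": 0, "jaw": -1},
  {"delta_pos": [0, 0, -40], "turn": 0, "jaw": -1},
  {"delta_pos": [0, 0, 0], "turn": 0, "jaw": -1},
  {"delta_pos": [0, 0, 0], "turn": 0, "jaw": -1},
])

```text
time: 16.52
tool_pos: [0.5643, -0.1308, 0.3554]
tcp_rot: [-0.097, 3.133, -0.003]
wrist_force: [-0.0, -0.3, -3.6]
width: 0.315
grip_force: 60.3
```

```bash
python3 -c "
from h import *
t=[]
for i in range(4):
  st=bot.read_state();t.append(np.r_[st['torque'],st['wrist_force']]);bot.read_camera('top')
print(np.round(t,3),st['tool_pos'],st['q'])
plan(.5901,.2753,.36,172.25-360,13)
plan(.5901,.2753,.36,-7.75)
"
```

```text
[[-0.048 -0.128 -0.041 -0.012 -0.302 -3.578]
 [ 0.032 -0.06  -0.014 -0.31   0.998 -2.69 ]
 [ 0.011 -0.087  0.029  0.51  -0.097 -2.732]
 [ 0.031 -0.175  0.026 -0.838  0.249 -3.669]] [ 0.56218622 -0.13016024  0.34930533] [-2.70687111e-01  1.22838545e-01  1.87607833e+00  2.66101101e-05
  1.14688459e+00 -1.90358934e+00]
d [ 28.  405.4  11.2] dyaw -11.31 rows 13
[-4.1, 31.0, -0.9] 0.015
[-3.6, 31.1, -0.9] 0.015
[-3.1, 31.1, -0.9] 0.015
[-2.7, 31.1, -0.9] 0.015
[-2.2, 31.2, -0.9] 0.015
[-1.7, 31.2, -0.9] 0.015
[-1.2, 31.2, -0.9] 0.015
[-0.8, 31.3, -0.9] 0.015
[-0.3, 31.3, -0.9] 0.015
[0.2, 31.3, -0.9] 0.015
[0.7, 31.3, -0.9] 0.015
[1.1, 31.2, -0.9] 0.015
[1.6, 31.2, -0.9] 0.015
d [ 28.  405.4  11.2] dyaw 168.69 rows 25
[-2.1, 16.1, -0.4] -0.118
[-4.0, 15.8, -0.4] -0.118
[-5.8, 15.2, -0.4] -0.118
[-7.6, 14.4, -0.4] -0.118
[-9.2, 13.4, -0.4] -0.118
[-10.7, 12.2, -0.4] -0.118
[-12.1, 10.9, -0.4] -0.118
[-13.3, 9.4, -0.4] -0.118
[-14.3, 7.8, -0.4] -0.118
[-15.1, 6.0, -0.4] -0.118
[-15.7, 4.2, -0.4] -0.118
[-16.1, 2.3, -0.4] -0.118
[-16.2, 0.4, -0.4] -0.118
[-16.2, -1.5, -0.4] -0.118
[-15.9, -3.4, -0.4] -0.118
[-15.4, -5.2, -0.4] -0.118
[-14.7, -7.0, -0.4] -0.118
[-13.8, -8.7, -0.4] -0.118
[-12.6, -10.2, -0.4] -0.118
[-11.4, -11.6, -0.4] -0.118
[-9.9, -12.9, -0.4] -0.118
[-8.3, -14.0, -0.4] -0.118
[-6.6, -14.8, -0.4] -0.118
[-4.8, -15.5, -0.4] -0.118
[-3.0, -16.0, -0.4] -0.118
```

torque_y of about -0.11, in world axes (the sign did reverse with box 2's half turn), so the heavy end is already towards the foot.

Emit:
drive_tool([
  {"delta_pos": [-3, 22, -2], "turn": 0.015, "jaw": -1},
  {"delta_pos": [-4, 31, -2], "turn": 0.015, "jaw": -1},
  {"delta_pos": [-3, 31, -1], "turn": 0.015, "jaw": -1},
  {"delta_pos": [-3, 31, -1], "turn": 0.015, "jaw": -1},
  {"delta_pos": [-2, 31, -1], "turn": 0.015, "jaw": -1},
  {"delta_pos": [-2, 31, -1], "turn": 0.015, "jaw": -1},
  {"delta_pos": [-1, 31, -1], "turn": 0.015, "jaw": -1},
  {"delta_pos": [-1, 31, -1], "turn": 0.015, "jaw": -1},
])

```text
time: 17.38
tool_pos: [0.5795, 0.1103, 0.3589]
tcp_rot: [-0.092, -3.136, 0.001]
wrist_force: [0.8, -0.9, -3.0]
width: 0.314
grip_force: 60.3
```

Emit:
drive_tool([
  {"delta_pos": [0, 31, 0], "turn": 0.015, "jaw": -1},
  {"delta_pos": [0, 31, 0], "turn": 0.015, "jaw": -1},
  {"delta_pos": [1, 31, 0], "turn": 0.015, "jaw": -1},
  {"delta_pos": [1, 31, 0], "turn": 0.015, "jaw": -1},
  {"delta_pos": [1, 31, 0], "turn": 0.015, "jaw": -1},
  {"delta_pos": [0, 11, 0], "turn": 0, "jaw": -1},
  {"delta_pos": [0, 0, 0], "turn": 0, "jaw": -1},
  {"delta_pos": [0, 0, 0], "turn": 0, "jaw": -1},
])

```text
time: 18.05
tool_pos: [0.5919, 0.2746, 0.3592]
tcp_rot: [-0.205, -3.131, 0.004]
wrist_force: [0.0, -0.7, -2.6]
width: 0.319
grip_force: 60.2
```

```bash
python3 -c "
from h import *
st=bot.read_state();print(st['time'],st['tool_pos'],yaw(),st['torque'],st['width'])
plan(.5921,.2755,.285,172.25,3)
"
```

```text
18.05 [0.59192977 0.2745606  0.35921593] 172.49322767673848 [ 0.02658654 -0.12883083 -0.02481282] 0.31898134616695256
d [  0.2   0.9 -74.2] dyaw -0.24 rows 3
[-0.0, 0.3, 24.7] 0.001
[-0.0, 0.3, 24.7] 0.001
[-0.0, 0.3, 24.7] 0.001
```

Emit:
drive_tool([
  {"delta_pos": [-2, 1, 25], "turn": 0.003, "jaw": -1},
  {"delta_pos": [0, 0, 28], "turn": 0, "jaw": -1},
  {"delta_pos": [0, 0, 20], "turn": 0, "jaw": -1},
  {"delta_pos": [0, 0, 4], "turn": 0, "jaw": -1},
  {"delta_pos": [0, 0, 4], "turn": 0, "jaw": -1},
  {"delta_pos": [0, 0, 4], "turn": 0, "jaw": -1},
  {"delta_pos": [0, 0, 4], "turn": 0, "jaw": -1},
])

```text
time: 18.63
tool_pos: [0.5948, 0.2747, 0.2759]
tcp_rot: [0.215, 3.134, 0.002]
wrist_force: [-7.9, 0.8, 10.4]
width: 0.315
grip_force: 63.3
```

Emit:
drive_tool([
  {"delta_pos": [0, 0, 4], "turn": 0, "jaw": -1},
  {"delta_pos": [0, 0, 4], "turn": 0, "jaw": -1},
  {"delta_pos": [0, 0, 3], "turn": 0, "jaw": -1},
  {"delta_pos": [0, 0, 0], "turn": 0, "jaw": -1},
])

```text
time: 18.97
tool_pos: [0.5941, 0.2751, 0.2643]
tcp_rot: [-0.214, -3.133, -0.002]
wrist_force: [-9.5, 1.1, 6.7]
width: 0.313
grip_force: 66.6
```

Emit:
drive_tool([
  {"delta_pos": [0, 0, 3], "turn": 0, "jaw": -1},
  {"delta_pos": [0, 0, 2], "turn": 0, "jaw": -1},
  {"delta_pos": [0, 0, 0], "turn": 0, "jaw": -1},
])

```text
time: 19.22
tool_pos: [0.594, 0.2751, 0.2594]
tcp_rot: [-0.214, -3.133, -0.002]
wrist_force: [-9.9, 0.8, 7.6]
width: 0.312
grip_force: 68.7
```

Emit:
drive_tool([
  {"delta_pos": [0, 0, 0], "turn": 0, "jaw": -0.2},
  {"delta_pos": [0, 0, 0], "turn": 0, "jaw": 0.1},
  {"delta_pos": [0, 0, 0], "turn": 0, "jaw": 0.1},
  {"delta_pos": [0, 0, 0], "turn": 0, "jaw": 0.1},
])

```text
time: 19.55
tool_pos: [0.5952, 0.2748, 0.2574]
tcp_rot: [0.214, 3.133, 0.001]
wrist_force: [0.1, -0.2, 0.3]
width: 0.55
grip_force: 0.0
```

Emit:
drive_tool([
  {"delta_pos": [0, 0, -15], "turn": 0, "jaw": 0.1},
  {"delta_pos": [0, 0, -30], "turn": 0, "jaw": 0.1},
  {"delta_pos": [0, 0, -35], "turn": 0, "jaw": 0.1},
  {"delta_pos": [0, 0, -35], "turn": 0, "jaw": 0.1},
  {"delta_pos": [0, 0, -30], "turn": 0, "jaw": 0.1},
  {"delta_pos": [0, -40, 0], "turn": 0, "jaw": 0.1},
  {"delta_pos": [0, -40, 0], "turn": 0, "jaw": 0.1},
  {"delta_pos": [0, -40, 0], "turn": 0, "jaw": 0.1},
])

```text
time: 20.22
tool_pos: [0.5784, 0.1555, 0.4031]
tcp_rot: [0.21, 3.132, 0.0]
wrist_force: [-0.4, -0.7, -0.3]
width: 0.548
grip_force: 0.0
```

Emit:
drive_tool([
  {"delta_pos": [0, -40, 0], "turn": 0, "jaw": 0.1},
  {"delta_pos": [0, -40, 0], "turn": 0, "jaw": 0.1},
  {"delta_pos": [0, -40, 0], "turn": 0, "jaw": 0.1},
  {"delta_pos": [0, -40, 0], "turn": 0, "jaw": 0.1},
  {"delta_pos": [0, -30, 0], "turn": 0, "jaw": 0.1},
  {"delta_pos": [0, 0, 0], "turn": 0, "jaw": 0.1},
  {"delta_pos": [0, 0, 0], "turn": 0, "jaw": 0.1},
])

```text
time: 20.8
tool_pos: [0.5525, -0.0338, 0.4019]
tcp_rot: [0.219, 3.134, 0.0]
wrist_force: [-0.7, 0.3, -1.0]
width: 0.552
grip_force: 0.0
```

```bash
python3 -c "
from h import *
st=bot.read_state();print(st['time'],st['tool_pos'],st['wrist_force'])
c=bot.read_camera('scene')['pixels'][200:320,335:490]
t=bot.read_camera('top')['pixels'][165:275,175:305]
o=np.zeros((339,800,3),np.uint8);o[:310,:400]=cv2.resize(c,(400,310),interpolation=2);o[:,400:]=cv2.resize(t,(400,339),interpolation=2)
cv2.imwrite('pics/fin.png',o[:,:,::-1])
c=bot.read_camera('scene');g=c['pixels'].astype(int)
for k in(0,1,2):
  L=[]
  for s in range(-92,93):
    u,v=proj(c,slotpt(P0,k,(s/1000,0,.014)));L.append(cv2.getRectSubPix(c['pixels'],(1,1),(float(u),float(v)))[0,0,0])
  L=np.array(L).astype(int);print(k,'mid',range(-92,93)[80+np.argmin(L[80:105])],'low cap edge',range(-92,93)[np.where(L>115)[0][np.where(L>115)[0]>12][0]],'up cap edge',range(-92,93)[np.where(L>115)[0][-1]])
"
```

```text
20.8 [ 0.55246951 -0.03379217  0.40187545] [-0.67867521  0.28994384 -0.96701272]
0 mid -2 low cap edge -66 up cap edge 58
1 mid -4 low cap edge -66 up cap edge 57
2 mid -5 low cap edge -65 up cap edge 58
```

View pics/fin.png

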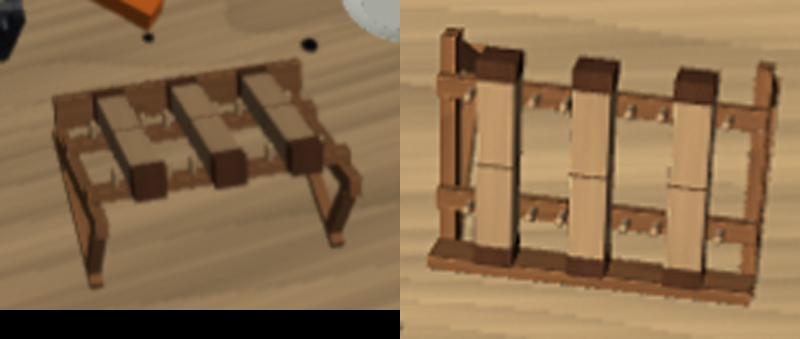

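All three boxes lie in their slots between the pegs, with their lower ends at the ledge. In the right-hand panel the mid-lines are at (497,166), (590,175) and (688,186). All three profiles agree to within 3 mm.

```bash
python3 -c "
from h import *
print(bot.finish_job())"
```

```text
the job is handed in; nothing more can be done
None
```

All three boxes are in the rack, one to a slot, each with its heavy end at the foot ledge as judged from the wrist torque. I released them and handed the job in at about 21 s, without moving the cup, saucer, jar or loose brush.

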